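# Sweep stray jar lids into the collecting bay

## Task

Three loose gold jar lids are lying about on the packing table. With the fingertips, sweep them across the table into the blue three-sided collecting bay so that every lid lies flat on the table entirely within the bay. Only slide the lids, steadily: do not pick them up or flick them, and leave the jars, tape, marker and carton where they are.

Things in the scene. Friction and masses are not known exactly. Their poses are not given: they have to be found in the camera images.
- lid_1: Loose flat jar lid lying rim-down on the table: a gold-yellow disc 48 mm in diameter and 12 mm tall with a small white dot on top, about 20 g, solid to push, slides on the steel with ordinary friction (well under 1 N). Origin: centre of its underside, z axis up.
- lid_2: Loose flat jar lid lying rim-down on the table: a gold-yellow disc 48 mm in diameter and 12 mm tall with a small white dot on top, about 20 g, solid to push, slides on the steel with ordinary friction (well under 1 N). Origin: centre of its underside, z axis up.
- lid_3: Loose flat jar lid lying rim-down on the table: a gold-yellow disc 48 mm in diameter and 12 mm tall with a small white dot on top, about 20 g, solid to push, slides on the steel with ordinary friction (well under 1 N). Origin: centre of its underside, z axis up.
- bay: Bay fixed on the robot's left of the lids (+y): three blue walls, 6 mm thick, 30 mm tall, round a white-painted, flush patch of table (no lip), 180 mm along its x by 110 mm along its y inside. Origin: patch centre on the table. The whole -y side (at y = -55 mm) is the open mouth; the back wall's face is at y = +55 mm, the side walls' at x = +/-90 mm. Yaw up to 0.2 rad. The lids fit side by side.
- jar_a: Bystander: small filled jar standing upright, 52 mm diameter (thin burgundy cover flares to 62 mm), 64 mm tall, 0.18 kg, salmon-coloured with a dull gold label and burgundy top. Origin: centre of its underside. It stands among the work, close to the robot's right (-y) of the lids.
- jar_b: Bystander: small filled jar standing upright, 52 mm diameter (thin burgundy cover flares to 62 mm), 64 mm tall, 0.18 kg, salmon-coloured with a dull gold label and burgundy top. Origin: centre of its underside. It stands farther right, nearer the robot.
- jar_c: Bystander: small filled jar standing upright, 52 mm diameter (thin burgundy cover flares to 62 mm), 64 mm tall, 0.18 kg, salmon-coloured with a dull gold label and burgundy top. Origin: centre of its underside. It stands farther right, farther out.
- jar_d: Bystander: small filled jar standing upright, 52 mm diameter (thin burgundy cover flares to 62 mm), 64 mm tall, 0.18 kg, salmon-coloured with a dull gold label and burgundy top. Origin: centre of its underside. It stands to the left, beyond the bay.
- tape: Bystander: clear roll of packing tape standing on its flat side left of the bay, 90 mm outer diameter, 76 mm inner, 45 mm tall. Origin: centre of its underside.
- marker: Bystander: white marker pen with a blue cap, 130 x 16 x 14 mm, lying along its own x at the far right. Origin: centre of its underside.
- carton: Bystander: closed white carton, 80 x 140 x 70 mm, on the far side of the table. Origin: centre of its underside.
Things that resemble listed ones, but are neither listed nor needed, are in the scene too. Leave any turquoise look-alike of the lid_2 alone. Leave any red look-alike of the lid_1 alone.

How it is judged:
At the end, for the whole second after the job is handed in: All three gold lids lie flat on the table, at rest, wholly inside the bay's three walls and its mouth line (up to about 2 mm of overhang at the mouth is allowed); the jars, tape, marker and carton are within 15 mm of where they began (y of lid_1 in the frame of bay between -0.033 and 0.06 m and x of lid_1 in the frame of bay between -0.072 and 0.072 m and height (world z) of each of lid_1, lid_2, lid_3 below 0.005 m and angle between each of lid_1, lid_2, lid_3's own z axis and vertical below 0.1 rad and linear speed of each of lid_1, lid_2, lid_3 below 0.02 m/s and y of lid_2 in the frame of bay between -0.033 and 0.06 m and x of lid_2 in the frame of bay between -0.072 and 0.072 m and y of lid_3 in the frame of bay between -0.033 and 0.06 m and x of lid_3 in the frame of bay between -0.072 and 0.072 m and distance of each of jar_a, jar_b, jar_c, jar_d, tape, marker, carton from where it was at the start of the episode below 0.015 m); the robot touches nothing.
It fails at once if a lid is lifted (underside more than 15 mm above the table) or tipped more than 0.5 rad (height (world z) of any of lid_1, lid_2, lid_3 above 0.015 m or angle between any of lid_1, lid_2, lid_3's own z axis and vertical above 0.5 rad).
It fails at once if a lid is flicked (faster than 0.7 m/s) (linear speed of any of lid_1, lid_2, lid_3 above 0.7 m/s).
It fails at once if a bystander is moved more than 15 mm or a jar is tipped (distance of any of jar_a, jar_b, jar_c, jar_d, tape, marker, carton from where it was at the start of the episode above 0.015 m or angle between any of jar_a, jar_b, jar_c, jar_d's own z axis and vertical above 0.25 rad).
It also fails if it takes over 72 s, if anything falls off the work surface, if the arm or the gripper's body presses on something with over 40 N, if the wrist force passes 120 N, or if a joint passes its speed limit or range.

## Robot

A 6-joint arm with a two-finger parallel gripper is mounted at the origin on the work surface. World frame = base frame: x ahead of the robot, y to its left, z up, the work surface at z = 0. Lengths are in m, angles in rad, forces in N, time in s.
With the tool pointing down it reaches from about 0.3 to 0.775 m from the base axis. Payload 14.6 kg.
Tool frame: the origin (TCP) lies midway between the tips of the shut fingers; the grasp point (between the pads) lies 19 mm behind it; z points along the fingers, y is the line along which they close (so a half turn about z gives the same grasp; the last joint's range is limited). The gripper opens to 94 mm and grips with 3 to 60 N. Pads are 16 mm wide; open, the fingers measure 119 mm over their backs; the gripper's body (75 mm by 177 mm) begins 78 mm behind the grasp point.
Start: joints at [-1.281, 0.3, 1.521, -0, 1.321, -0.067], TCP at [0.192, -0.515, 0.205] pointing down, gripper open.
Joint ranges: [-3.03, 3.03], [-0.79, 2.21], [0.23, 2.52], [-1.04, 4.18], [0, 3.07], [-2.55, 2.55]. Speed limits (rad/s): [2.22, 2.22, 2.57, 3.14, 3.14, 3.14].

## Interface

Orientations are given as [roll, pitch, yaw] about the fixed x, y, z axes, in that order (R = Rz(yaw) Ry(pitch) Rx(roll)).
In Python, from station import telemetry, optics, ctrl gives the robot as it stands.
- The arm moves only by the tool carry_out, never from a script. Its argument "plan" is a list that holds one entry, the list of rows, each a list of 7 numbers: the shift along the tool's x, y, z in mm, then the turn, a rotation vector about the tool's x, y, z in rad, then the finger opening in mm, from 0 to 94. A call has 1 to 20 rows; each row shifts and turns the commanded pose from where the row before left it, along the tool's axes as they then stand; what a row does not reach is not made up. A row lasts 1/12 s, in which the tool goes at most 41.7 mm and 7.16 degrees, less where a joint would pass 70% of its speed; a pose out of reach is approached as far as the arm can. A call with a gripper value outside its range is refused whole. The fingers move at their own pace and stop on an object; "squeeze" is the grip in N (left out, the last holds). Time passes only in rows, so rows that do not move let the fingers close. It gives the time, the measured TCP pose, the force, the opening and the grip force at its end, in the units of the state.
- telemetry.get_obs(): the state, without advancing time (a new reading comes with each control period).
- optics.camera(name): name is "scene" or "top" or "wrist"; returns a dict with "pixels" (384x512x3 uint8, red, green, blue), "intrinsics" (3x3 intrinsics, pixels), "origin" and "rotation" of the camera in the world. Camera axes: x right, y down, z forward; pixel columns grow to the right and rows downward; lengths in m; the calibration is good to about 2 mm. A picture is of the moment at which its call begins. There is no depth.
- ctrl.hand_in(): hands the job in; it is judged then, once.
The state is a dict: "time_s": time; "qpos": joint angles; "joint_vel": joint speeds; "tau": joint torques, N m; "ee_pos": TCP position; "eef_rot": TCP orientation; "force": force on the tool from outside, world axes, zero at the start; "moment": the same for the moment, N m; "grip_width": finger opening in m; "grip_force": force on a finger pad.
Only numpy, scipy, OpenCV 4.12 (cv2) and the standard library are available. Lean on these libraries where they do the work, as an engineer would, in place of code of your own. Each camera call takes 0.05 s, during which the arm holds its last target. There are 200 camera calls.

## Working session

There is one attempt and no reset: what is moved stays moved. The work goes in short steps, Python scripts to look and compute and a tool call to move; the robot and the scene stay as the last step left them, time stands still between calls to the robot, and variables do not carry over. Pictures are saved under pics/ and viewed, at most 10 in all, crops included, and the job is handed in when it is done.

Besides the shell and the picture viewer there is one more tool, called after "Emit:" in YAML: its name, and indented under it one key for each argument. carry_out: Moves the arm, as the interface text tells. Its arguments: {"type":"object","properties":{"plan":{"type":"array","items":{"type":"array","items":{"type":"array","items":{"type":"number"}}}},"squeeze":{"type":"number"}},"required":["plan"]}

```bash
ls; mkdir -p pics; cat > h.py <<'E'
import numpy as np, cv2
from station import telemetry, optics, ctrl
def ray(c,px,z):
    K=np.array(c["intrinsics"]);R=np.array(c["rotation"]);o=np.array(c["origin"])
    px=np.atleast_2d(np.array(px,float))
    d=(R@np.linalg.inv(K)@np.c_[px,np.ones(len(px))].T).T
    return o+d*((z-o[2])/d[:,2])[:,None]
def save(c,n): cv2.imwrite("pics/"+n,np.array(c["pixels"])[:,:,::-1])
def blobs(c,lo,hi,z,amin=30):
    hsv=cv2.cvtColor(np.array(c["pixels"]),cv2.COLOR_RGB2HSV)
    m=cv2.inRange(hsv,np.array(lo),np.array(hi))
    n,l,s,ce=cv2.connectedComponentsWithStats(m)
    for i in range(1,n):
        if s[i,4]>=amin:
            print(s[i,:5],ce[i].round(1),ray(c,ce[i],z)[0].round(4))
    return m
E
python3 - <<'E'
from h import *
a=optics.camera("top");b=optics.camera("scene")
im=np.array(a["pixels"]);save(a,"top0.png");save(b,"scene0.png")
print(a["origin"],a["rotation"],a["intrinsics"])
print("gold");blobs(a,(18,100,100),(35,255,255),.012)
print("blue");blobs(a,(100,100,60),(130,255,255),.03)
print(telemetry.get_obs())
E
```

```text
pics
[0.37086494 0.0184717  1.1146897 ] [-2.91650107 -0.00334875 -1.45307758] [[396.50671002   0.         256.3475956 ]
 [  0.         396.50671002 185.60189834]
 [  0.           0.           1.        ]]
goldTraceback (most recent call last):
  File "<stdin>", line 5, in <module>
  File "h.py", line 15, in blobs
    print(s[i,:5],ce[i].round(1),ray(c,ce[i],z)[0].round(4))
                                 ~~~^^^^^^^^^^^
  File "h.py", line 7, in ray
    return o+d*((z-o[2])/d[:,2])[:,None]
                         ~^^^^^
IndexError: too many indices for array: array is 1-dimensional, but 2 were indexed
```

```bash
sed -i 's/R=np.array(c\["rotation"\])/R=Rotation.from_euler("xyz",c["rotation"]).as_matrix()/; 1a from scipy.spatial.transform import Rotation' h.py
python3 - <<'E'
from h import *
a=optics.camera("top");
print("gold");blobs(a,(18,100,100),(35,255,255),.012)
print("blue");blobs(a,(100,100,60),(130,255,255),.03)
print(telemetry.get_obs())
E
```

```text
gold
[281 170  17  16 181] [288.6 177.5] [ 0.6565 -0.0445  0.012 ]
[256 192  17  17 189] [264.  199.9] [0.5835 0.0182 0.012 ]
[286 231  17  18 202] [293.8 239.3] [ 0.4828 -0.0765  0.012 ]
blue
[374 138   9  13  69] [378. 144.] [ 0.7813 -0.2893  0.03  ]
[ 462  154   50  126 1552] [484.7 222.1] [ 0.59   -0.5925  0.03  ]
[181 158  43  14  92] [198.4 164.2] [0.6604 0.2149 0.03  ]
[170 174  12  31  65] [175.3 189. ] [0.5814 0.2682 0.03  ]
[164 208  40  26 107] [179.3 223.2] [0.4877 0.2416 0.03  ]
{'time_s': 0.15, 'qpos': array([-1.28057344e+00,  3.00343752e-01,  1.52141131e+00, -3.29916409e-05,
        1.32067913e+00, -6.65745400e-02]), 'joint_vel': array([-0.00023599, -0.00300574, -0.0034967 , -0.00088005,  0.00247268,
        0.00161057]), 'tau': array([-1.58571106e-04, -5.31954825e+01, -3.52815020e+01,  7.07447785e-02,
        2.35843775e-02, -6.57454575e-05]), 'ee_pos': array([ 0.19205062, -0.51518295,  0.205028  ]), 'eef_rot': array([-3.14075085e+00, -2.40963390e-05,  3.56805596e-01]), 'force': array([-0.03394114, -1.18401868, -0.46482574]), 'moment': array([-0.02755045, -0.04833737,  0.02467743]), 'grip_force': 0.0, 'grip_width': 0.09429839222042134}
```

View pics/top0.png

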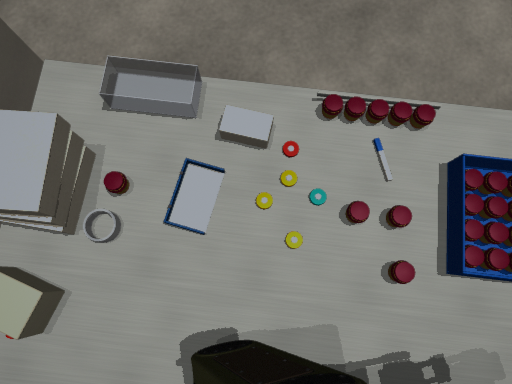

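View pics/scene0.png

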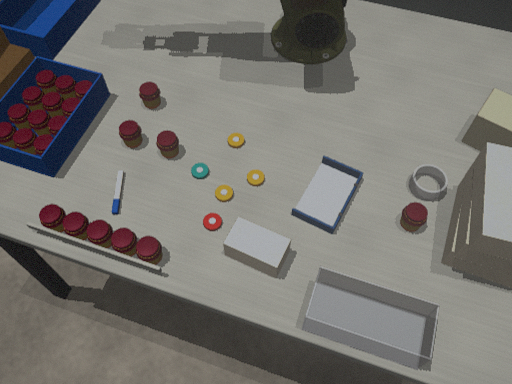

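```bash
python3 - <<'E'
from h import *
a=optics.camera("top");im=np.array(a["pixels"]);hsv=cv2.cvtColor(im,cv2.COLOR_RGB2HSV)
w=cv2.inRange(hsv[150:240,160:230],np.array((0,0,170)),np.array((180,60,255)))
x=cv2.findContours(w,cv2.RETR_EXTERNAL,cv2.CHAIN_APPROX_NONE)[0]
c=max(x,key=cv2.contourArea).reshape(-1,2)+[160,150]
def rect(P,t):
    r=cv2.minAreaRect((P[:,:2]*1000).astype(np.float32));print(t,np.round(r[0],1),np.round(r[1],1),round(r[2],2),cv2.boxPoints(r).round(0).tolist())
rect(ray(a,c,0),"white")
m=cv2.inRange(hsv,np.array((100,70,40)),np.array((130,255,255)));m[:,:160]=0;m[:,235:]=0;m[:150]=0;m[245:]=0
ys,xs=np.nonzero(m);rect(ray(a,np.c_[xs,ys],.03),"blue")
def hue(n,lo,hi,z,amin=30): print(n); blobs(a,lo,hi,z,amin)
hue("turq",(80,100,80),(98,255,255),.012);hue("red",(0,180,150),(8,255,255),.012)
hue("jars",(165,100,40),(180,255,200),.064,100)
crop=cv2.resize(im[115:255,155:375],None,fx=3.6,fy=3.6,interpolation=cv2.INTER_CUBIC)
cv2.imwrite("pics/crop.png",crop[:,:,::-1])
E
```

```text
Traceback (most recent call last):
ValueError: max() iterable argument is empty
```

```bash
python3 - <<'E'
from h import *
a=optics.camera("top");im=np.array(a["pixels"]);hsv=cv2.cvtColor(im,cv2.COLOR_RGB2HSV)
print(hsv[197,195],hsv[225,225])
h=hsv[155:240,160:230]
w=cv2.inRange(h,np.array((0,0,int(hsv[197,195,2])-12)),np.array((180,70,255)))
x=cv2.findContours(w,cv2.RETR_EXTERNAL,cv2.CHAIN_APPROX_NONE)[0]
print([cv2.contourArea(k) for k in x if len(k)>20])
c=max(x,key=cv2.contourArea).reshape(-1,2)+[160,155]
def rect(P,t):
    r=cv2.minAreaRect((P[:,:2]*1000).astype(np.float32));print(t,np.round(r[0],1),np.round(r[1],1),round(r[2],2),cv2.boxPoints(r).round(0).tolist())
rect(ray(a,c,0),"white")
m=cv2.inRange(hsv,np.array((100,70,40)),np.array((130,255,255)));m[:,:160]=0;m[:,235:]=0;m[:150]=0;m[245:]=0
ys,xs=np.nonzero(m);rect(ray(a,np.c_[xs,ys],.03),"blue")
def hue(n,lo,hi,z,amin=30): print(n); blobs(a,lo,hi,z,amin)
hue("turq",(80,100,80),(98,255,255),.012);hue("red",(0,180,150),(8,255,255),.012)
hue("jars",(165,100,40),(180,255,200),.064,100)
crop=cv2.resize(im[115:255,155:375],None,fx=3.6,fy=3.6,interpolation=cv2.INTER_CUBIC)
cv2.imwrite("pics/crop.png",crop[:,:,::-1])
E
```

```text
[108  20 167] [ 40  11 143]
[2152.5]
white [571.3 211.2] [108.7 175.7] 80.97 [[476.0, 171.0], [650.0, 144.0], [667.0, 251.0], [493.0, 279.0]]
blue [571.2 213.1] [117.7 193.9] 80.56 [[466.0, 171.0], [657.0, 139.0], [676.0, 255.0], [485.0, 287.0]]
turq
[310 189  17  16 177] [317.6 196.2] [ 0.6119 -0.1319  0.012 ]
red
[283 141  15  15 128] [290.5 148.1] [ 0.7452 -0.0413  0.012 ]
jars
[323  94  20  21 268] [333.5 102.8] [ 0.8773 -0.1471  0.064 ]
[348  97  18  21 265] [356.4 105.4] [ 0.877  -0.2128  0.064 ]
[371  99  18  18 252] [379.6 107.3] [ 0.8789 -0.2787  0.064 ]
[394 102  20  17 253] [402.7 109.9] [ 0.8791 -0.3444  0.064 ]
[416 104  19  20 252] [425.7 112.4] [ 0.8792 -0.4096  0.064 ]
[465 169  19  20 273] [473.8 178.2] [ 0.7012 -0.5448  0.064 ]
[104 172  23  21 323] [114.1 181.1] [0.5768 0.4292 0.064 ]
[488 172  20  21 288] [497.4 180.9] [ 0.7013 -0.6092  0.064 ]
[465 194  19  20 288] [473.9 203.1] [ 0.6315 -0.5448  0.064 ]
[488 197  21  20 297] [497.9 205.9] [ 0.6314 -0.6092  0.064 ]
[350 201  19  22 311] [358.9 211. ] [ 0.5734 -0.2381  0.064 ]
[392 206  20  19 294] [401.5 214.9] [ 0.5761 -0.352   0.064 ]
[465 220  19  19 294] [474. 229.] [ 0.561  -0.5448  0.064 ]
[489 222  20  20 311] [498.4 231.9] [ 0.561  -0.6091  0.064 ]
[465 245  20  21 316] [474.  255.6] [ 0.4908 -0.5446  0.064 ]
[489 248  21  21 327] [498.8 258.6] [ 0.4908 -0.609   0.064 ]
[395 261  20  23 333] [404.2 271.8] [ 0.4278 -0.3644  0.064 ]
```

View pics/crop.png

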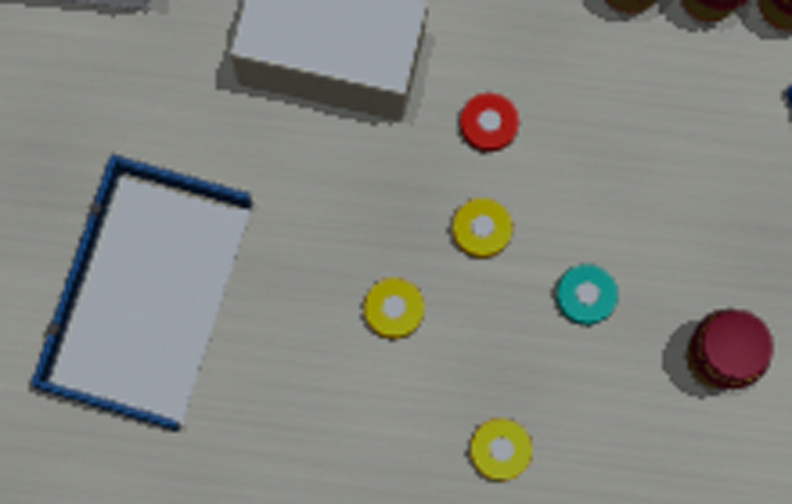

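The gold lids are at (288,177), (264,200) and (294,239) in the top view. The turquoise one at (318,196) and the red one at (290,148) are look-alikes, so I'll leave them alone. The bay is centred near (0.571, 0.212) with a yaw of about -0.16 rad, and its mouth faces -y. I'll push each lid nested between two fingertips set 28 mm apart, starting with the middle lid.

Emit:
carry_out:
  plan:
    - [[15,-9,2,0,0,0,28],[30,-18,4,0,0,0,28],[30,-18,4,0,0,0,28],[30,-18,4,0,0,0,28],[30,-18,4,0,0,0,28],[30,-18,4,0,0,0,28],[30,-18,4,0,0,0,28],[30,-18,4,0,0,0,28],[30,-18,4,0,0,0,28],[30,-18,4,0,0,0,28],[30,-18,4,0,0,0,28],[30,-18,4,0,0,0,28],[30,-18,4,0,0,0,28],[30,-18,4,0,0,0,28],[30,-18,4,0,0,0,28],[30,-18,4,0,0,0,28],[30,-18,4,0,0,0,28],[30,-18,4,0,0,0,28],[15,-9,2,0,0,0,28],[0,0,0,0,0,0,28]]

```text
time_s: 1.92
ee_pos: [0.586, -0.0204, 0.1324]
eef_rot: [-3.141, 0.001, 0.36]
force: [0.4, 0.1, -0.4]
grip_width: 0.0279
grip_force: 0.0
```

Emit:
carry_out:
  plan:
    - [[0,0,0,0,0,-0.104,28],[0,0,0,0,0,-0.104,28],[0,0,0,0,0,-0.104,28],[0,0,0,0,0,-0.104,28],[0,0,0,0,0,-0.104,28],[0,0,0,0,0,-0.104,28],[0,0,0,0,0,-0.104,28],[0,0,0,0,0,-0.104,28],[0,0,0,0,0,-0.104,28],[0,0,0,0,0,-0.104,28],[0,0,0,0,0,-0.104,28],[0,0,0,0,0,-0.104,28],[0,0,0,0,0,0,28],[0,0,0,0,0,0,28]]

```text
time_s: 3.08
ee_pos: [0.5846, -0.0237, 0.1336]
eef_rot: [3.142, 0.0, 1.601]
force: [-0.6, 0.6, -0.3]
grip_width: 0.028
grip_force: 0.0
```

```bash
cat >> h.py <<'E'
C=np.array([.571,.212]);YAW=-.161
BX=np.array([np.cos(YAW),np.sin(YAW)]);BY=np.array([-np.sin(YAW),np.cos(YAW)])
def bay(p): d=np.array(p)[:2]-C; return (np.array([d@BX,d@BY])*1000).round(1)
def world(b): return C+BX*b[0]/1000+BY*b[1]/1000
def tool(p,q,psi):
    d=(np.array(q)-np.array(p)[:2])*1000
    return np.round([d@[np.cos(psi),np.sin(psi)],d@[np.sin(psi),-np.cos(psi)]],1)
def lids(cam="top"):
    c=optics.camera(cam);m=cv2.inRange(cv2.cvtColor(np.array(c["pixels"]),cv2.COLOR_RGB2HSV),np.array((18,90,60)),np.array((35,255,255)))
    for k in cv2.findContours(m,cv2.RETR_EXTERNAL,cv2.CHAIN_APPROX_NONE)[0]:
        if cv2.contourArea(k)>60:
            P=ray(c,k.reshape(-1,2),.012)[:,:2];(x,y),r=cv2.minEnclosingCircle((P*1000).astype(np.float32))
            print(cam,"w",round(x,1),round(y,1),"r",round(r,1),"bay",bay((x/1000,y/1000)))
    return c
E
python3 - <<'E'
from h import *
lids();c=lids("wrist");save(c,"w1.png")
o=telemetry.get_obs();print(o["ee_pos"],tool(o["ee_pos"],(.585,-.031),o["eef_rot"][2]))
E
```

```text
top w 63.5 354.1 r 100.9 bay [-523.7   58.9]
top w 337.5 12.8 r 262.3 bay [-198.5 -234.1]
top w 694.1 -49.0 r 60.8 bay [ 163.4 -237.8]
top w 740.3 -55.1 r 62.0 bay [ 209.9 -236.5]
top w 681.3 -44.5 r 119.0 bay [ 150.  -235.5]
wrist w 662.8 -210.2 r 20.4 bay [ 158.3 -402. ]
wrist w 516.5 -188.3 r 28.0 bay [  10.4 -403.9]
wrist w 482.9 -73.5 r 24.7 bay [ -41.2 -296. ]
wrist w 655.1 -42.7 r 23.7 bay [ 123.8 -237.9]
wrist w 581.5 9.2 r 19.6 bay [  42.9 -198.5]
[ 0.58474336 -0.02352912  0.13350564] [-7.5  0. ]
```

View pics/w1.png

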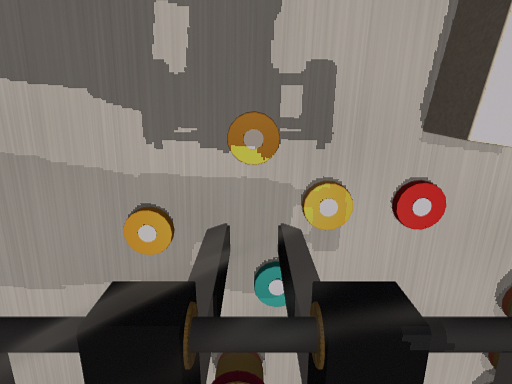

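The wrist view shows lid B at (253,138), straight ahead of the fingers. Lid A is at (328,207), lid C at (148,232), red at (420,205) and turquoise at (272,285). All of these agree with the top view, so I'll descend and push.

Emit:
carry_out:
  plan:
    - [[-8,0,8,0,0,0,28],[0,0,16,0,0,0,28],[0,0,20,0,0,0,28],[0,0,20,0,0,0,28],[0,0,20,0,0,0,28],[0,0,20,0,0,0,28],[0,0,16,0,0,0,28],[0,0,8,0,0,0,28],[0,0,0,0,0,0,28],[0,0,0,0,0,0,28]]

```text
time_s: 4.02
ee_pos: [0.5852, -0.0315, 0.0056]
eef_rot: [-3.141, 0.0, 1.604]
force: [-0.4, -0.3, 1.0]
grip_width: 0.0278
grip_force: 0.0
```

Emit:
carry_out:
  plan:
    - [[5,0,0,0,0,0,28],[5,0,0,0,0,0,28],[8,0,0,0,0,0,28],[12,0,0,0,0,0,28],[14,0,0,0,0,0,28],[14,0,0,0,0,0,28],[14,0,0,0,0,0,28],[14,0,0,0,0,0,28],[14,0,0,0,0,0,28],[14,0,0,0,0,0,28],[14,0,0,0,0,0,28],[14,0,0,0,0,0,28],[14,0,0,0,0,0,28],[14,0,0,0,0,0,28],[14,0,0,0,0,0,28],[14,0,0,0,0,0,28],[14,0,0,0,0,0,28],[8,0,0,0,0,0,28],[5,0,0,0,0,0,28],[0,0,0,0,0,0,28]]

```text
time_s: 5.68
ee_pos: [0.5774, 0.1947, 0.0054]
eef_rot: [-3.142, -0.0, 1.606]
force: [-0.3, -0.5, 0.0]
grip_width: 0.0278
grip_force: 0.0
```

Emit:
carry_out:
  plan:
    - [[4,0,0,0,0,0,28],[4,0,0,0,0,0,28],[4,0,0,0,0,0,28],[0,0,0,0,0,0,28],[-10,0,0,0,0,0,28],[-20,0,0,0,0,0,28],[-20,0,-10,0,0,0,28],[-20,0,-30,0,0,0,28],[-20,0,-30,0,0,0,28],[-20,0,-30,0,0,0,28],[0,0,0,0,0,0,28],[0,0,0,0,0,0,28]]

```text
time_s: 6.68
ee_pos: [0.5816, 0.0943, 0.107]
eef_rot: [3.138, -0.0, 1.603]
force: [-0.3, -0.2, -0.4]
grip_width: 0.028
grip_force: 0.0
```

```bash
python3 - <<'E'
from h import *
c=lids("wrist");save(c,"w2.png");t=optics.camera("top");save(t,"t2.png")
o=telemetry.get_obs();print(o["time_s"],o["ee_pos"],o["eef_rot"])
h=np.hstack([np.array(c["pixels"]),np.array(t["pixels"])]);cv2.imwrite("pics/p2.png",cv2.resize(h,(800,300))[:,:,::-1])
E
```

```text
wrist w 653.3 -70.5 r 16.9 bay [ 126.5 -265.7]
wrist w 593.9 229.4 r 13.8 bay [19.8 20.9]
6.7833 [0.58037711 0.09547659 0.10451817] [-3.14032852e+00  2.21843823e-05  1.60433134e+00]
```

View pics/p2.png

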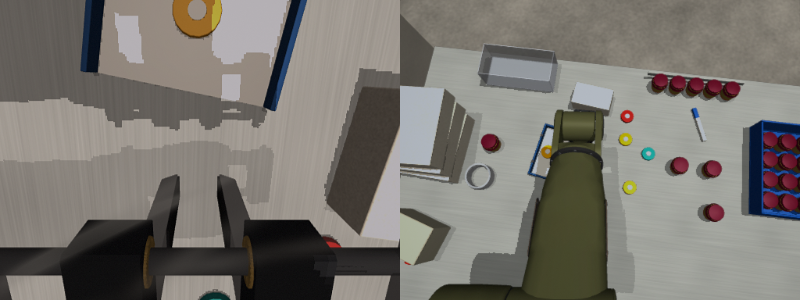

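The pictures show lid B inside the bay, roughly centred between the walls, at (197,10) in the wrist half. Next is lid A.

Emit:
carry_out:
  plan:
    - [[-10,5,0,0,0,0,28],[-22,10,0,0,0,0,28],[-25,10,0,0,0,0,28],[-25,10,0,0,0,0,28],[-25,10,0,0,0,0,28],[-25,10,0,0,0,0,28],[-25,10,0,0,0,0,28],[-20,10,0,0,0,0,28],[-10,8,0,0,0,0,28],[0,0,0,0,0,-0.086,28],[0,0,0,0,0,-0.086,28],[0,0,0,0,0,-0.085,28],[0,0,10,0,0,0,28],[0,0,20,0,0,0,28],[0,0,20,0,0,0,28],[0,0,10,0,0,0,28],[0,0,0,0,0,0,28],[0,0,0,0,0,0,28]]

```text
time_s: 8.28
ee_pos: [0.67, -0.0883, 0.0448]
eef_rot: [-3.14, -0.001, 1.861]
force: [0.5, 0.8, 0.7]
grip_width: 0.0279
grip_force: 0.0
```

```bash
python3 - <<'E'
from h import *
c=lids("wrist");blobs(c,(15,80,50),(35,255,255),.012,100)
o=telemetry.get_obs();p=o["ee_pos"];psi=o["eef_rot"][2];print(p,psi)
g=world((54,-95));A=np.array([.656,-.044]);d=g-A;a=np.arctan2(d[1],d[0]);u=d/np.hypot(*d)
print("want psi",a,"start shift",tool(p,A-.047*u,psi),"dist",np.hypot(*d))
E
```

```text
wrist w 878.2 -146.1 r 7.1 bay [ 360.6 -304.3]
wrist w 559.2 -240.4 r 14.9 bay [  60.9 -448.5]
wrist w 750.8 -181.3 r 11.2 bay [ 240.5 -359.4]
wrist w 646.1 -185.4 r 18.6 bay [ 137.8 -380.3]
wrist w 499.7 -72.7 r 17.1 bay [ -24.8 -292.5]
[   0   87   23   67 1102] [  8.9 121.3] [ 0.5043 -0.0699  0.012 ]
[ 217  111   74   75 3686] [253.2 147.6] [ 0.6551 -0.0421  0.012 ]
[183 302  15  68 540] [188.5 336.6] [ 0.6491 -0.193   0.012 ]
[310 302  15  67 535] [318.5 335.7] [ 0.7428 -0.1642  0.012 ]
[ 40 352  41  12 206] [ 64.1 355.4] [ 0.5615 -0.2371  0.012 ]
[458 352  42  32 981] [476.8 365.4] [ 0.8697 -0.1549  0.012 ]
[ 16 373  61  11 182] [ 48.8 376.8] [ 0.5527 -0.2609  0.012 ]
[ 0.67054407 -0.08833723  0.04591919] 1.8610387419047387
want psi 1.8673573612404097 start shift [-0.4 -1. ] dist 0.16058196608582198
```

Emit:
carry_out:
  plan:
    - [[0,-1,15,0,0,0,28],[0,0,15,0,0,0,28],[0,0,11,0,0,0,28],[0,0,0,0,0,0,28],[6,0,0,0,0,0,28],[6,0,0,0,0,0,28],[8,0,0,0,0,0,28],[13,0,0,0,0,0,28],[14,0,0,0,0,0,28],[14,0,0,0,0,0,28],[14,0,0,0,0,0,28],[14,0,0,0,0,0,28],[14,0,0,0,0,0,28],[14,0,0,0,0,0,28],[14,0,0,0,0,0,28],[14,0,0,0,0,0,28],[14,0,0,0,0,0,28],[12,0,0,0,0,0,28],[6,0,0,0,0,0,28],[3,0,0,0,0,0,28]]

```text
time_s: 10.0
ee_pos: [0.6173, 0.085, 0.0044]
eef_rot: [-3.142, -0.0, 1.863]
force: [-0.1, -0.6, -0.5]
grip_width: 0.0283
grip_force: 0.1
```

Emit:
carry_out:
  plan:
    - [[0,0,0,0,0,0,28],[-10,0,0,0,0,0,28],[-20,0,0,0,0,0,28],[-20,0,-10,0,0,0,28],[-10,0,-20,0,0,0,28],[0,0,-15,0,0,0.09,28],[0,0,0,0,0,0.09,28],[0,0,0,0,0,0.09,28],[0,0,0,0,0,0.09,28],[0,0,0,0,0,0.09,28],[0,0,0,0,0,0,28],[0,0,0,0,0,0,28]]

```text
time_s: 11.0
ee_pos: [0.635, 0.0253, 0.0494]
eef_rot: [3.142, 0.0, 1.414]
force: [-0.0, -0.5, 0.1]
grip_width: 0.028
grip_force: 0.0
```

```bash
python3 - <<'E'
from h import *
c=optics.camera("wrist");save(c,"w3.png");blobs(c,(15,80,50),(35,255,255),.012,300)
o=telemetry.get_obs();p=o["ee_pos"];psi=o["eef_rot"][2];print(o["time_s"],p,psi,bay(p))
E
```

```text
[ 154   53   77   79 4067] [192.   92.1] [0.6091 0.1125 0.012 ]
[183 302  15  68 536] [188.6 336.4] [ 0.5692 -0.0639  0.012 ]
[310 302  15  67 529] [318.5 335.7] [ 0.6681 -0.079   0.012 ]
[ 54 352  31  32 616] [ 67.9 366.8] [ 0.4685 -0.0769  0.012 ]
11.05 [0.6349247  0.02549333 0.0494004 ] 1.4140963056573996 [  93.  -173.8]
```

View pics/w3.png

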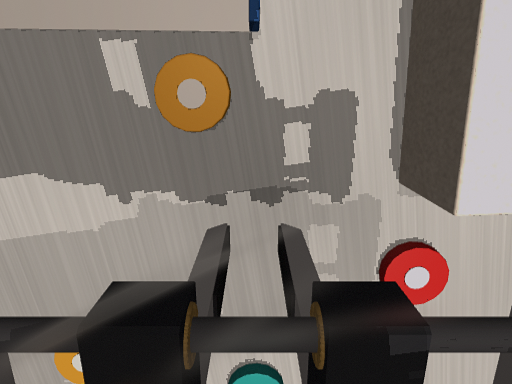

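Lid A is at (192,92), just outside the mouth line at row 30 and left of the wall end at column 250. That puts it at about (53, -92) mm in bay coordinates. I'll line up behind it and push straight in.

Emit:
carry_out:
  plan:
    - [[10,-13,0,0,0,0,28],[10,-14,5,0,0,0,28],[10,-14,10,0,0,0,28],[0,0,15,0,0,0,28],[0,0,15,0,0,0,28],[0,0,0,0,0,0,28],[6,0,0,0,0,0,28],[6,0,0,0,0,0,28],[7,0,0,0,0,0,28],[10,0,0,0,0,0,28],[12,0,0,0,0,0,28],[12,0,0,0,0,0,28],[12,0,0,0,0,0,28],[12,0,0,0,0,0,28],[12,0,0,0,0,0,28],[10,0,0,0,0,0,28],[6,0,0,0,0,0,28],[6,0,0,0,0,0,28],[0,0,0,0,0,0,28]]

```text
time_s: 12.63
ee_pos: [0.6167, 0.1731, 0.0044]
eef_rot: [-3.142, -0.0, 1.412]
force: [-0.3, -0.2, -0.1]
grip_width: 0.028
grip_force: 0.0
```

Emit:
carry_out:
  plan:
    - [[-10,0,0,0,0,0,28],[-20,0,0,0,0,0,28],[-20,0,-10,0,0,0,28],[-20,0,-30,0,0,0,28],[-20,0,-30,0,0,0,28],[-20,0,-30,0,0,0,28],[0,0,0,0,0,0,28],[0,0,0,0,0,0,28]]

```text
time_s: 13.3
ee_pos: [0.5997, 0.0616, 0.1061]
eef_rot: [3.139, -0.001, 1.409]
force: [-0.3, -0.7, -0.2]
grip_width: 0.028
grip_force: 0.0
```

```bash
python3 - <<'E'
from h import *
c=optics.camera("wrist");save(c,"w4.png");blobs(c,(15,80,50),(35,255,255),.012,300)
o=telemetry.get_obs();p=o["ee_pos"];psi=o["eef_rot"][2];print(o["time_s"],p,psi,bay(p))
Cl=np.array([.483,-.075]);g=world((-53,2));d=g-Cl;u=d/np.hypot(*d);print(bay(Cl),np.arctan2(u[1],u[0]),np.hypot(*d),tool(p,Cl-.047*u,psi))
E
```

```text
[164   0  45  12 370] [186.7   4.2] [0.5739 0.2125 0.012 ]
[ 219    0   65   47 2006] [251.3  22.3] [0.6189 0.193  0.012 ]
[183 303  15  66 463] [188.2 338.4] [ 0.5126 -0.0732  0.012 ]
[310 303  15  66 425] [319.1 336.4] [ 0.6387 -0.0919  0.012 ]
13.35 [0.59902548 0.06244666 0.10441829] 1.4103507216422635 [  51.6 -143.1]
[ -40.9 -297.4] 1.4503415374584876 0.2996414942038776 [-201.2  -90.7]
```

View pics/w4.png

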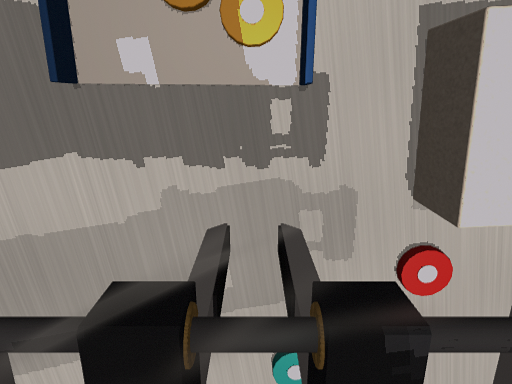

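Lid A at (252,12) is about 30 mm inside the mouth line at row 85, with lid B beside it at (187,0). Next is lid C.

Emit:
carry_out:
  plan:
    - [[-10,-5,0,0,0,0,28],[-22,-10,0,0,0,0,28],[-25,-11,0,0,0,0,28],[-25,-11,0,0,0,0,28],[-25,-11,0,0,0,0,28],[-25,-11,0,0,0,0,28],[-25,-12,0,0,0,0,28],[-22,-10,0,0,0,0,28],[-22,-10,0,0,0,-0.02,28],[0,0,10,0,0,-0.02,28],[0,0,20,0,0,0,28],[0,0,20,0,0,0,28],[0,0,10,0,0,0,28],[0,0,0,0,0,0,28],[0,0,0,0,0,0,28]]

```text
time_s: 14.6
ee_pos: [0.4772, -0.1202, 0.044]
eef_rot: [-3.14, -0.0, 1.452]
force: [-0.2, -0.2, 0.1]
grip_width: 0.0281
grip_force: 0.0
```

```bash
python3 - <<'E'
from h import *
c=optics.camera("wrist");blobs(c,(15,80,50),(35,255,255),.012,1000)
o=telemetry.get_obs();p=o["ee_pos"];psi=o["eef_rot"][2];print(o["time_s"],p,psi,bay(p))
Cl=np.array([.483,-.075]);g=world((-53,2));d=g-Cl;u=d/np.hypot(*d);print(tool(p,Cl-.047*u,psi))
E
```

```text
[ 216  113   75   75 3691] [253.4 150.3] [ 0.4816 -0.0738  0.012 ]
14.65 [ 0.47769435 -0.12038536  0.04473052] 1.4523741878849292 [ -38.8 -343. ]
[-1.3 -0.2]
```

Emit:
carry_out:
  plan:
    - [[0,0,15,0,0,0,28],[0,0,15,0,0,0,28],[0,0,10,0,0,0,28],[0,0,0,0,0,0,28],[6,0,0,0,0,0,28],[6,0,0,0,0,0,28],[8,0,0,0,0,0,28],[12,0,0,0,0,0,28],[14,0,0,0,0,0,28],[14,0,0,0,0,0,28],[14,0,0,0,0,0,28],[14,0,0,0,0,0,28],[14,0,0,0,0,0,28],[14,0,0,0,0,0,28],[14,0,0,0,0,0,28],[14,0,0,0,0,0,28],[14,0,0,0,0,0,28],[10,0,0,0,0,0,28],[7,0,0,0,0,0,28],[0,0,0,0,0,0,28]]

```text
time_s: 16.32
ee_pos: [0.4984, 0.0546, 0.0046]
eef_rot: [3.141, -0.0, 1.453]
force: [0.0, -0.2, -0.6]
grip_width: 0.028
grip_force: 0.0
```

Emit:
carry_out:
  plan:
    - [[5,0,0,0,0,0,28],[7,0,0,0,0,0,28],[10,0,0,0,0,0,28],[12,0,0,0,0,0,28],[13,0,0,0,0,0,28],[13,0,0,0,0,0,28],[13,0,0,0,0,0,28],[13,0,0,0,0,0,28],[13,0,0,0,0,0,28],[13,0,0,0,0,0,28],[12,0,0,0,0,0,28],[8,0,0,0,0,0,28],[6,0,0,0,0,0,28],[2,0,0,0,0,0,28],[0,0,0,0,0,0,28]]

```text
time_s: 17.57
ee_pos: [0.5149, 0.1924, 0.0043]
eef_rot: [-3.141, 0.0, 1.452]
force: [0.2, -0.0, 0.3]
grip_width: 0.0281
grip_force: 0.0
```

Emit:
carry_out:
  plan:
    - [[-10,0,0,0,0,0,28],[-20,0,0,0,0,0,28],[-20,0,-10,0,0,0,28],[-20,0,-30,0,0,0,28],[-30,0,-30,0,0,0,28],[-30,0,-30,0,0,0,28],[-30,0,-15,0,0,0,28],[-30,0,-10,0,0,0,28],[-30,0,-10,0,0,0,28],[-30,0,-5,0,0,0,28],[-30,0,0,0,0,0,28],[-30,0,0,0,0,0,28],[-20,0,0,0,0,0,28],[0,0,0,0,0,0,28],[0,0,0,0,0,0,28]]

```text
time_s: 18.82
ee_pos: [0.4752, -0.1356, 0.1433]
eef_rot: [-3.141, -0.0, 1.449]
force: [-1.0, 0.3, -0.2]
grip_width: 0.028
grip_force: 0.0
```

```bash
python3 - <<'E'
from h import *
t=optics.camera("top");s=optics.camera("scene")
for n,c in(("top",t),("scene",s)):
    print(n);blobs(c,(15,100,60),(35,255,255),.012,80)
print("jars");blobs(t,(165,100,40),(180,255,200),.064,250)
im=np.array(t["pixels"])
a=cv2.resize(im[130:260,140:300],(480,390),interpolation=cv2.INTER_CUBIC);b=cv2.resize(np.array(s["pixels"])[90:300],(320,131))
cv2.imwrite("pics/p5.png",np.vstack([a,cv2.resize(np.array(s["pixels"])[120:280,180:400],(480,200))])[:,:,::-1])
print(telemetry.get_obs()["time_s"],telemetry.get_obs()["ee_pos"])
E
```

```text
top
[195 172  16  17 185] [202.5 180. ] [0.6202 0.1992 0.012 ]
[181 186  17  17 188] [188.7 194. ] [0.5752 0.2322 0.012 ]
[337 203  36  23 125] [354.5 212.8] [ 0.5768 -0.2388  0.012 ]
[182 206  17  17 194] [190.1 214.4] [0.5178 0.2192 0.012 ]
[327 224  42  24 161] [346.3 236.3] [ 0.5081 -0.2201  0.012 ]
[ 257  264  103  120 3764] [312.4 336. ] [ 0.2372 -0.1493  0.012 ]
[348 282  12  20 106] [354.  291.3] [ 0.3634 -0.2508  0.012 ]
scene
[  0  40  30  45 640] [11.  61.5] [ 0.4284 -0.8571  0.012 ]
[326 171  18  17 192] [333.9 179.2] [0.5229 0.2206 0.012 ]
[325 190  18  17 204] [333.4 198.2] [0.5804 0.2338 0.012 ]
[308 200  19  18 209] [316.6 208.7] [0.6248 0.2008 0.012 ]
jars
[323  94  20  21 281] [333.3 103.1] [ 0.8761 -0.1465  0.064 ]
[348  97  18  21 271] [356.4 105.6] [ 0.8764 -0.2127  0.064 ]
[371  99  18  21 275] [379.4 108.2] [ 0.8764 -0.2783  0.064 ]
[394 102  20  17 255] [402.6 109.9] [ 0.879  -0.3441  0.064 ]
[416 104  19  20 254] [425.6 112.4] [ 0.8792 -0.4096  0.064 ]
[465 169  19  20 274] [473.8 178.2] [ 0.7012 -0.5449  0.064 ]
[104 172  23  21 328] [114.1 181.3] [0.5765 0.4292 0.064 ]
[487 172  21  21 301] [497.2 181.3] [ 0.7    -0.6084  0.064 ]
[465 194  20  20 290] [473.9 203.1] [ 0.6315 -0.545   0.064 ]
[488 197  21  19 308] [497.7 205.9] [ 0.6315 -0.6088  0.064 ]
[392 206  20  19 298] [401.3 215. ] [ 0.576  -0.3516  0.064 ]
[465 220  20  19 302] [474.  229.1] [ 0.5608 -0.5449  0.064 ]
[488 222  21  20 317] [498.3 231.8] [ 0.5612 -0.6089  0.064 ]
[465 245  20  21 318] [474.1 255.7] [ 0.4908 -0.5448  0.064 ]
[489 248  21  21 331] [498.8 258.6] [ 0.4906 -0.609   0.064 ]
[393 261  22  23 346] [403.9 272. ] [ 0.4271 -0.3636  0.064 ]
18.9167 [ 0.47558087 -0.13419448  0.1433122 ]
```

View pics/p5.png

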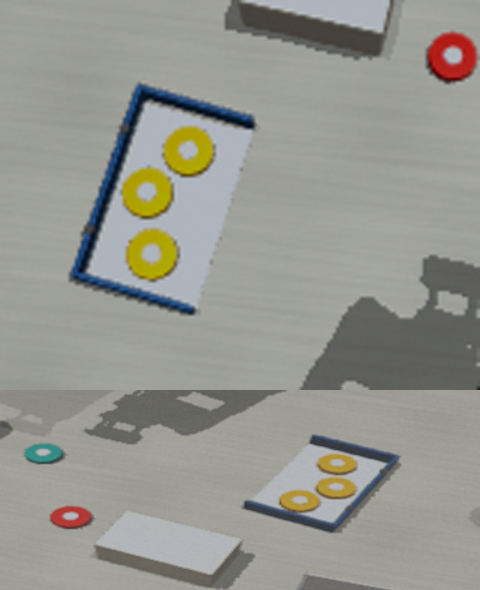

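All three gold lids lie flat inside the bay, about 18 mm or more in from the mouth line. They are at (189,150), (147,192) and (151,253) in the enlarged crop. The gripper is clear of everything, and the bystanders I re-measured haven't moved, so I'm handing in.

```bash
python3 -c "
from station import ctrl; print(ctrl.hand_in())"
```

```text
the job is handed in; nothing more can be done
None
```

All three gold lids were swept flat into the blue bay, clear of the walls and mouth line. I handed the job in at about 19 s; no verdict came back, and I did not see any bystander move.

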